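# Post a faulty module through the returns slot

### The arm

A 6-joint arm with a two-finger parallel gripper is mounted at the origin on the work surface. World frame = base frame: x ahead of the robot, y to its left, z up, the work surface at z = 0. Lengths are in mm, angles in rad, forces in N, time in s.
With the tool pointing down it reaches from about 350 to 775 mm from the base axis. Payload 7.3 kg.
Tool frame: the origin (TCP) lies midway between the tips of the shut fingers; the grasp point (between the pads) lies 19 mm behind it (bot.grip_depth is the distance from the TCP to the grasp point, in mm); z points along the fingers, x is the direction in which the jaws open and shut, and the axes are right-handed (so a half turn about z gives the same grasp; the last joint's range is limited). The gripper opens to 92 mm and grips with 3 to 60 N. Pads are 19 mm wide; open, the fingers measure 130 mm over their backs; the gripper's body (75 mm by 190 mm) begins 47 mm behind the grasp point.
Start: joints at [1.056, 0.342, 1.524, -0, 1.275, -0.146], TCP at [189.249, 489.727, 203.341] pointing down, gripper open.
Joint ranges: [-2.53, 2.53], [-0.77, 2.02], [0.04, 2.7], [-1, 4.14], [0.28, 2.66], [-3.11, 3.11]. Speed limits (rad/s): [2.57, 2.57, 3.14, 3.14, 3.14, 3.14].

### API

Orientations are given as [roll, pitch, yaw] about the fixed x, y, z axes, in that order (R = Rz(yaw) Ry(pitch) Rx(roll)).
In Python, from plant import bot gives the robot as it stands. The module is installed in compiled form; this text tells all that it offers.
- The arm moves only by the shell command python3 -m inch 'ROWS'. ROWS is JSON, a list that holds one entry, the list of rows, each a list of 7 numbers: the shift along the tool's x, y, z each as a share of 0.2 m, from -1 to 1, then the turn, a rotation vector about the tool's x, y, z each as a share of 45 degrees, from -1 to 1, then the closure, from -1 (fully open) to 1 (shut), so that 0 is half open. A call has exactly 10 rows; each row is the pose to reach, as a shift and turn from the pose commanded when the call began, along the tool's axes at that moment; what a row does not reach only later rows make up. A row lasts 1/8 s, in which the tool goes at most 62.5 mm and 10.7 degrees, less where a joint would pass 70% of its speed; a pose out of reach is approached as far as the arm can. A call with a number of a shift or a turn outside -1 to 1 is refused whole. A call with a gripper value outside its range is refused whole. The fingers move at their own pace and stop on an object; the grip force is fixed at half the most. Time passes only in rows, so rows that repeat a pose let the fingers close, or fill a call up. It gives the time, the measured TCP pose, the force and the opening at its end, in the units of the state.
- bot.get_obs(): the state, without advancing time (a new reading comes with each control period).
- bot.capture(name): name is "scene" or "top" or "wrist"; returns the picture (480x640x3 uint8, red, green, blue); there is no depth.
- bot.camera_params(name): a dict with "fx", "fy", "cx", "cy" (pixels), "R" (3x3) and "t" (3): a world point X has camera coordinates R X + t; the wrist camera has in their place "T_tool_cam" (4x4, takes a point from camera to tool coordinates, whose origin is the TCP and whose axes are the tool frame's). Camera axes: x right, y down, z forward; pixel columns grow to the right and rows downward; lengths in mm; the calibration is good to about 2 mm. A picture is of the moment at which its call begins: read the wrist's pose just before it. camera_params takes no time and is no camera call.
- bot.close_job(): hands the job in, once; it reports no verdict.
The state is a dict: "time": time; "joint_positions": joint angles; "dq": joint speeds; "tau": joint torques, N m; "tool_pos": TCP position; "tcp_rot": TCP orientation; "contact_force": force on the tool from outside, world axes, zero at the start; "moment": the same for the moment, N m; "grip_width": finger opening in mm.
Only numpy, scipy, OpenCV 4.12 (cv2) and the standard library are available. Lean on these libraries where they do the work, as an engineer would, in place of code of your own. Each camera call takes 0.05 s, during which the arm holds its last target.

### The job

Take the faulty module, the one with the flat pull tab on top, out of its cradle and post it tab-up through the slot in the lid of the grey returns box, pushing it past the spring inside until it drops right into the box. The slot plate is clamped a little off the middle of the lid, nobody has measured how far, so feel for the slot gently and never force the module against the box. Leave the finned module in its cradle and the other things on the bench where they are.

Things in the scene. Friction and masses are not known exactly. Their poses are not given: they have to be found in the camera images.
- module_center (a point): Centre, half-way up, of the faulty module: upright flat aluminium box, body 12 thick (its x) x 64 wide (its y) x 82 tall, a black pull tab 8 thick x 40 wide x 30 tall centred on its top; 112 tall overall (z up: foot at -56, body top +26, tab top +56). 100 to 190 g. Stands loosely in a cradle and lifts straight out. Keep the force between it and the returns box below 25 N.
- tab_center (a point): Centre of the faulty module's pull tab, where to grip it: tab 8 thick (x) x 40 wide (y) x 30 tall, so its top is 15 above and the body's flat top 15 below this point.
- cradle_a: Black plastic cradle fixed to the bench that holds the faulty module: base 50 x 90, 8 thick, with a shallow pocket whose walls reach 30 above the bench; the module's foot rests 8 above the bench. Origin under its centre. A like one holds the finned module; which place is which varies.
- finned_center (a point): Centre of the good module in the other, identical cradle: flat upright aluminium box 12 thick (x) x 64 wide (y) x 89 tall, no tab but five small cooling fins in a row on top. To be left alone.
- returns_box: Grey steel box fixed to the bench, 170 (x) x 150 (y) x 131 tall, without a floor of its own: what is posted lands on the bench inside. Origin at the centre of its underside, z up. On its lid lies a bare steel slot plate 80 (x) x 120 (y) x 4 with a slot 14.2 wide (x) and 69 long (y), square to the box.
- lid_center (a point): Middle of the box's lid at the height of the slot plate's top face, 135 above the bench (x across the slot, y along it). The slot plate can be shifted and is clamped so that the slot's centre lies 3 to 19 mm from here towards +x; how far is not measured. It holds firm there; along y it is centred. Sides under the slot guide the module down to 40 below the top face.
- box_inside (a point): Point on the bench under lid_center, inside the box, where posted things end up (within 20 mm). Under the slot, on its +x side, is a sprung ramp. The posted foot meets it 4 to 8 below the plate's top; passing it takes about 2 to 10 N; then it drags on the body and holds the module up. When the body's top edge is about 15 below the plate (tab still 15 out) it lets go, the tab being thinner, and the module drops about 35.
- reel: Bystander: grey plastic ring-shaped reel, 70 across, 30 tall, lying flat; origin under its centre.
- screwdriver: Bystander: screwdriver lying on the bench along its x axis, about 200 long; origin under its middle.
- parts_bin: Bystander: small open blue parts bin 110 x 90 x 50; origin under its centre.

How it is judged:
By the outcome, as a careful person would: the job done as asked, in the order asked, and still so for the second after the job is handed in, with the robot touching nothing.
It also fails if it takes over 72 s, if anything falls off the work surface, if the arm or the gripper's body presses on something with over 40 N, if the wrist force passes 120 N, or if a joint passes its speed limit or range.

## Working session

There is one attempt and no reset: what is moved stays moved. The work goes in short steps, Python scripts to look and compute and a shell command to move; the robot and the scene stay as the last step left them, time stands still between calls to the robot, and variables do not carry over. Pictures are saved under pics/ and viewed, and the job is handed in when it is done.

```bash
mkdir -p pics; python3 - <<'E'
from plant import bot
import cv2
print(bot.get_obs())
for n in ("scene","top"):
    cv2.imwrite(f"pics/{n}0.png",bot.capture(n)[:,:,::-1])
    print(n,bot.camera_params(n))
print(bot.camera_params("wrist"))
E
```

```text
{'time': 0.0, 'joint_positions': array([ 1.05603615e+00,  3.42720950e-01,  1.52504143e+00, -2.76149680e-05,
        1.27540875e+00, -1.45998251e-01]), 'dq': array([ 1.30129616e-03,  1.05716897e-03, -5.28832075e-04, -1.74161095e-05,
       -8.14860541e-04, -9.39801502e-04]), 'tau': array([-1.77945174e-03, -4.31232190e+01, -2.44211984e+01,  7.16698333e-02,
        5.59657509e-02, -1.19008469e-04]), 'tool_pos': array([188.9999143 , 489.30686066, 202.63740339]), 'tcp_rot': array([-3.14138914e+00,  1.56552100e-03,  1.20204262e+00]), 'contact_force': array([ 0.54772902,  0.10984483, -0.0260256 ]), 'moment': array([-0.03150142,  0.01919462,  0.050163  ]), 'grip_width': 91.96771719669918}
scene {'fx': 516.2592041570158, 'fy': 516.2592041570158, 'cx': 323.0669036682681, 'cy': 231.00150119346964, 'R': array([[ 0.40633334,  0.91358211, -0.01615395],
       [ 0.74021918, -0.33948882, -0.58036446],
       [-0.53569467,  0.22386396, -0.81419663]]), 't': array([-303.90229383, -380.44663777, 1314.48674011])}
top {'fx': 481.9110033836275, 'fy': 481.9110033836275, 'cx': 318.53056250904064, 'cy': 242.6411982302018, 'R': array([[-0.02444502, -0.99964828,  0.01028395],
       [-0.99851543,  0.02391385, -0.0489394 ],
       [ 0.04867625, -0.01146501, -0.99874881]]), 't': array([  81.91682641,  622.56644414, 1052.98417541])}
{'fx': 394.0980654109932, 'fy': 394.0980654109932, 'cx': 326.2056120028317, 'cy': 229.4363043225939, 'T_tool_cam': array([[ 9.99999976e-01,  5.78107528e-05, -2.09772859e-04,
         1.38642303e-01],
       [ 2.10068316e-06,  9.61450594e-01,  2.74977736e-01,
        -7.44950236e+01],
       [ 2.17582910e-04, -2.74977730e-01,  9.61450571e-01,
        -1.79824005e+02],
       [ 0.00000000e+00,  0.00000000e+00,  0.00000000e+00,
         1.00000000e+00]])}
```

View pics/scene0.png

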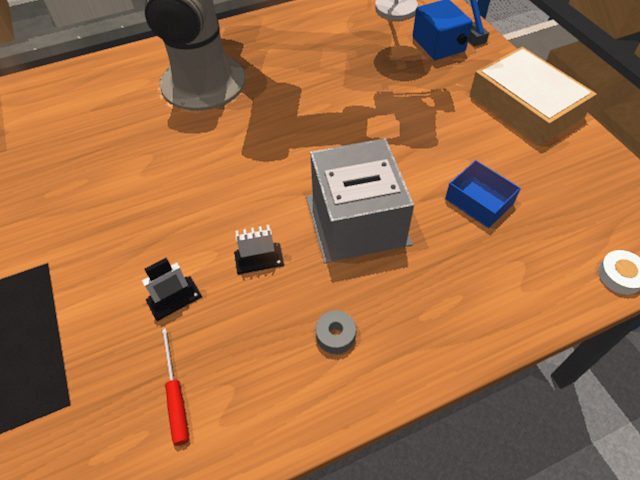

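View pics/top0.png

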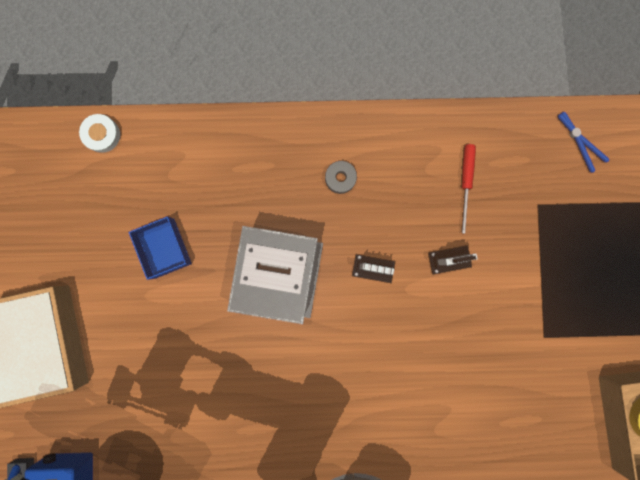

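The tabbed module is at about (455,258) in the top view, the finned one at about (375,268), and the box at about (275,272). I'll enlarge crops to measure.

```bash
python3 - <<'E'
import cv2
t=cv2.imread("pics/top0.png");s=cv2.imread("pics/scene0.png")
cv2.imwrite("pics/t_box.png",cv2.resize(t[220:330,220:330],None,fx=5.4,fy=5.4,interpolation=cv2.INTER_CUBIC))
cv2.imwrite("pics/t_mod.png",cv2.resize(t[230:290,420:490],None,fx=9,fy=9,interpolation=cv2.INTER_CUBIC))
cv2.imwrite("pics/s_mod.png",cv2.resize(s[250:325,130:210],None,fx=7,fy=7,interpolation=cv2.INTER_CUBIC))
cv2.imwrite("pics/s_box.png",cv2.resize(s[135:265,300:420],None,fx=4.5,fy=4.5,interpolation=cv2.INTER_CUBIC))
E
```

```text
(no output)
```

View pics/t_box.png

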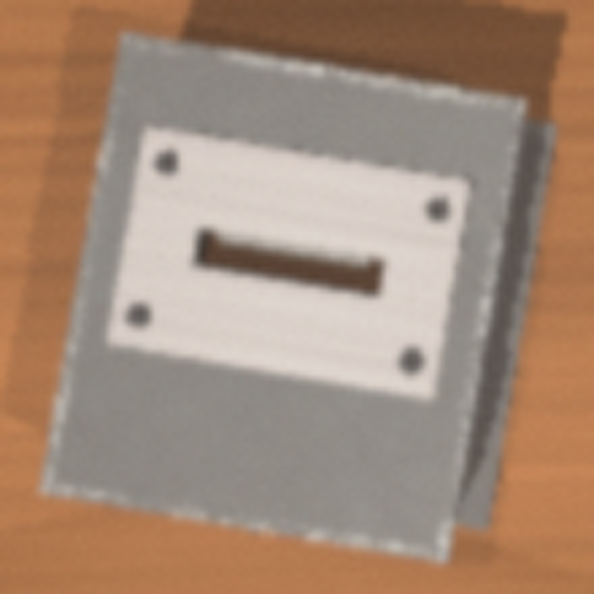

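View pics/t_mod.png

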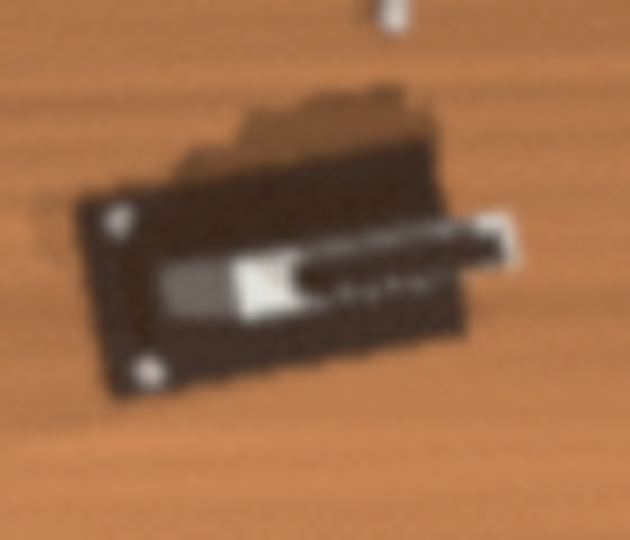

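View pics/s_mod.png

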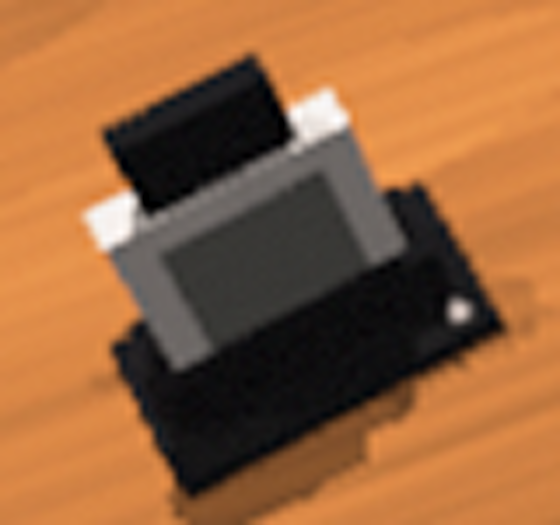

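View pics/s_box.png

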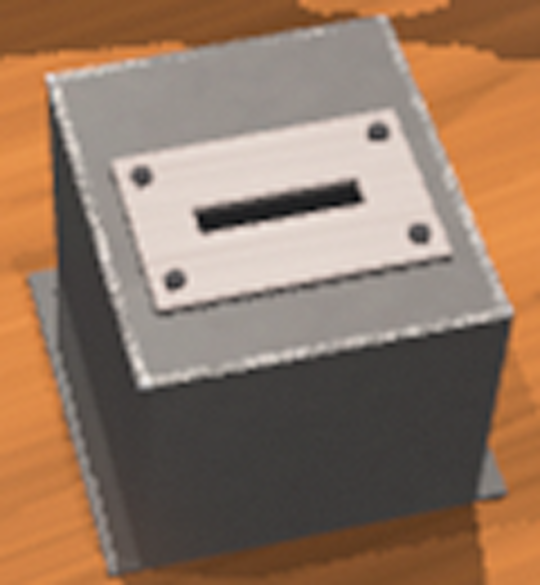

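```bash
cat > h.py <<'E'
import numpy as np
from plant import bot
def ray(c,uv):
    p=bot.camera_params(c);R=np.array(p["R"]);t=np.array(p["t"])
    d=R.T@np.array([(uv[0]-p["cx"])/p["fx"],(uv[1]-p["cy"])/p["fy"],1]);return -R.T@t,d
def atz(c,uv,z):
    o,d=ray(c,uv);return (o+d*(z-o[2])/d[2])
def proj(c,X):
    p=bot.camera_params(c);q=np.array(p["R"])@np.array(X)+np.array(p["t"]);return np.array([p["fx"]*q[0]/q[2]+p["cx"],p["fy"]*q[1]/q[2]+p["cy"]])
E
python3 - <<'E'
from h import *
np.set_printoptions(precision=1,suppress=True)
T=lambda x,y:(220+x/5.4-.4,220+y/5.4-.4)
S=lambda x,y:(300+x/4.5-.4,135+y/4.5-.4)
def go(c,name,P,z):
    a=np.array([atz(c,p,z)[:2] for p in P]);print(c,name,a.mean(0),[round(float(np.linalg.norm(a[i]-a[i-1])),1) for i in range(4)],
      [round(float(np.degrees(np.arctan2(*(a[i]-a[i-1])[::-1]))),1) for i in range(4)])
go("top","lid",[T(122,35),T(42,492),T(448,560),T(525,98)],131)
go("top","plate",[T(145,128),T(108,345),T(435,397),T(468,182)],135)
go("top","slot",[T(200,230),T(195,265),T(377,296),T(383,260)],135)
go("top","screws",[T(167,162),T(138,315),T(411,361),T(438,209)],135)
go("scene","lid",[S(50,75),S(145,385),S(512,315),S(385,15)],131)
go("scene","plate",[S(112,157),S(157,310),S(450,258),S(392,110)],135)
go("scene","slot",[S(196,210),S(203,233),S(361,203),S(357,180)],135)
go("scene","screws",[S(142,177),S(175,279),S(420,233),S(378,132)],135)
M=lambda x,y:(130+x/7-.4,250+y/7-.4)
N=lambda x,y:(420+x/9-.4,230+y/9-.4)
# tab top corners scene z=120; 
print("tab top scene",[atz("scene",M(*p),120)[:2] for p in [(104,133),(253,56),(115,145),(266,70)]])
print("body top corners scene z90",[atz("scene",M(*p),90)[:2] for p in [(84,217),(330,90),(110,250),(350,122)]])
print("tab top top",[atz("top",N(*p),120)[:2] for p in [(300,283),(502,245),(300,255),(500,225)]])
print("body top top",[atz("top",N(*p),90)[:2] for p in [(235,260),(240,320),(510,215),(518,265)]])
print("cradle base top z8",[atz("top",N(*p),8)[:2] for p in [(80,200),(112,400),(465,335),(432,140)]])
E
```

```text
top lid [558.6 160.6] [149.1, 168.4, 149.2, 170.1] [79.7, 169.1, -100.9, -10.8]
top plate [570.4 158.4] [119.0, 79.7, 119.8, 78.8] [79.1, 169.4, -100.4, -10.1]
top slot [570.4 158.5] [67.3, 12.8, 66.9, 13.2] [79.3, 170.8, -101.1, -10.7]
top screws [570.8 158.5] [99.9, 56.4, 100.3, 55.9] [78.8, 168.3, -101.0, -11.4]
scene lid [556.4 161.6] [148.0, 168.9, 147.1, 169.8] [-100.9, -10.7, 78.7, 168.9]
scene plate [568.8 158.1] [118.9, 82.2, 118.7, 81.9] [-102.1, -11.7, 78.1, 168.1]
scene slot [568.9 158.7] [67.4, 12.4, 65.7, 12.4] [-101.0, -12.3, 79.2, 159.9]
scene screws [567.8 159.1] [100.3, 55.1, 100.5, 56.2] [-100.5, -10.9, 78.9, 169.4]
tab top scene [array([ 579.3, -245.4]), array([ 572.8, -208. ]), array([ 583.7, -243.7]), array([ 578. , -206.1])]
body top corners scene z90 [array([ 579. , -259.2]), array([ 568.3, -195.6]), array([ 590.7, -255.5]), array([ 579.5, -193.4])]
tab top top [array([ 576. , -199.7]), array([ 583.3, -245.1]), array([ 582.2, -199.9]), array([ 587.8, -244.8])]
body top top [array([ 581.7, -193.7]), array([ 568. , -194.3]), array([ 590.5, -257.3]), array([ 579. , -258.7])]
cradle base top z8 [array([ 598.3, -178.2]), array([ 548.6, -184.4]), array([ 562.5, -272.7]), array([ 611.1, -266.4])]
```

```bash
cat >> h.py <<'E'
from scipy.spatial.transform import Rotation as Ro
def plan(pos,yawdeg,frm=None):
    s=bot.get_obs();R=Ro.from_euler('xyz',s["tcp_rot"]);p=s["tool_pos"]
    d=R.inv().apply(np.array(pos)-p)/200
    Rt=Ro.from_euler('xyz',[np.pi,0,np.radians(yawdeg)])
    r=np.degrees((R.inv()*Rt).as_rotvec())/45
    print("shift",d.round(4),"turn",r.round(4))
def st():
    s=bot.get_obs();print(round(s["time"],2),s["tool_pos"].round(1),np.degrees(s["tcp_rot"]).round(2),"F",s["contact_force"].round(2),"M",s["moment"].round(2),"w",round(s["grip_width"],1))
E
python3 - <<'E'
from h import *
plan([380,320,240],25);plan([569,158,240],-10.9)
E
```

```text
shift [-0.446   1.1959 -0.1859] turn [4.000e-04 1.700e-03 9.749e-01]
shift [-0.8609  2.3693 -0.1856] turn [1.0000e-03 1.5000e-03 1.7727e+00]
```

```bash
python3 -m inch '[[[-0.07,0.2,-0.04,0,0,0.18,-1],[-0.15,0.4,-0.08,0,0,0.36,-1],[-0.22,0.6,-0.12,0,0,0.54,-1],[-0.3,0.8,-0.15,0,0,0.72,-1],[-0.37,1,-0.18,0,0,0.88,-1],[-0.37,1,-0.18,0,0,0.88,-1],[-0.37,1,-0.18,0,0,0.88,-1],[-0.37,1,-0.18,0,0,0.88,-1],[-0.37,1,-0.18,0,0,0.88,-1],[-0.37,1,-0.18,0,0,0.88,-1]]]'; python3 - <<'E'
from h import *
st();plan([555,190,240],-10.9)
E
```

```text
time: 1.35
tool_pos: [348.7, 349.0, 239.3]
tcp_rot: [-3.142, 0.0, 0.512]
contact_force: [0.2, 0.3, -1.2]
grip_width: 91.5
1.35 [348.7 349.  239.3] [-180.      0.     29.34] F [ 0.18  0.34 -1.21] M [-0.09  0.02 -0.01] w 91.5
shift [ 0.5098  1.1984 -0.0037] turn [-1.000e-04  1.000e-04  8.942e-01]
```

```bash
python3 -m inch '[[[0.12,0.2,0,0,0,0.2,-1],[0.24,0.4,0,0,0,0.4,-1],[0.36,0.6,0,0,0,0.6,-1],[0.48,0.8,0,0,0,0.8,-1],[0.57,1,0,0,0,0.893,-1],[0.57,1,0,0,0,0.893,-1],[0.57,1,0,0,0,0.893,-1],[0.57,1,0,0,0,0.893,-1],[0.57,1,0,0,0,0.893,-1],[0.57,1,0,0,0,0.893,-1]]]'; python3 - <<'E'
from h import *
import cv2
st()
cv2.imwrite("pics/w1.png",bot.capture("wrist")[:,:,::-1])
E
```

```text
time: 2.6
tool_pos: [546.0, 230.4, 239.6]
tcp_rot: [-3.141, -0.0, -0.189]
contact_force: [0.1, -0.0, 0.7]
grip_width: 91.6
2.6 [546.  230.4 239.6] [-1.7998e+02 -2.0000e-02 -1.0860e+01] F [ 0.06 -0.03  0.72] M [-0.12  0.02  0.07] w 91.6
```

View pics/w1.png

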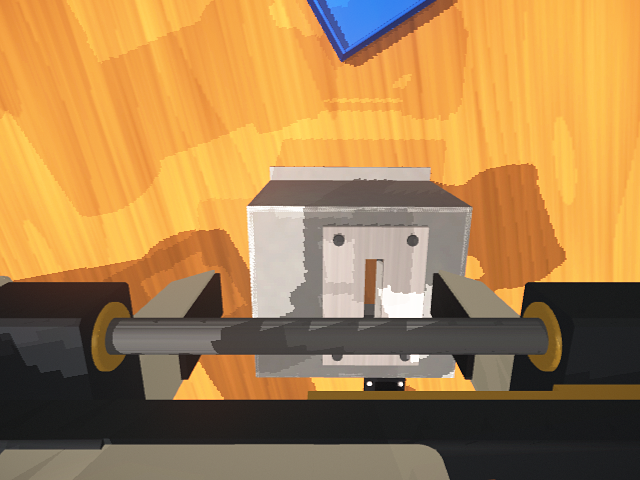

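```bash
python3 -m inch '[[[0.05,0.2,0,0,0,0,-1],[0.1,0.4,0,0,0,0,-1],[0.1,0.4,0,0,0,0,-1],[0.1,0.4,0,0,0,0,-1],[0.1,0.4,0,0,0,0,-1],[0.1,0.4,0,0,0,0,-1],[0.1,0.4,0,0,0,0,-1],[0.1,0.4,0,0,0,0,-1],[0.1,0.4,0,0,0,0,-1],[0.1,0.4,0,0,0,0,-1]]]'; python3 - <<'E'
from h import *
import cv2
st()
im=bot.capture("wrist")[:,:,::-1]
cv2.imwrite("pics/w2.png",im)
cv2.imwrite("pics/w2c.png",cv2.resize(im[60:300,210:450],None,fx=2.5,fy=2.5,interpolation=cv2.INTER_CUBIC))
E
```

```text
time: 3.9
tool_pos: [550.8, 147.5, 239.3]
tcp_rot: [-3.141, -0.0, -0.191]
contact_force: [0.1, 0.0, -0.1]
grip_width: 91.6
3.9 [550.8 147.5 239.3] [-179.99   -0.    -10.92] F [ 0.13  0.04 -0.12] M [-0.09  0.08  0.  ] w 91.6
```

View pics/w2c.png

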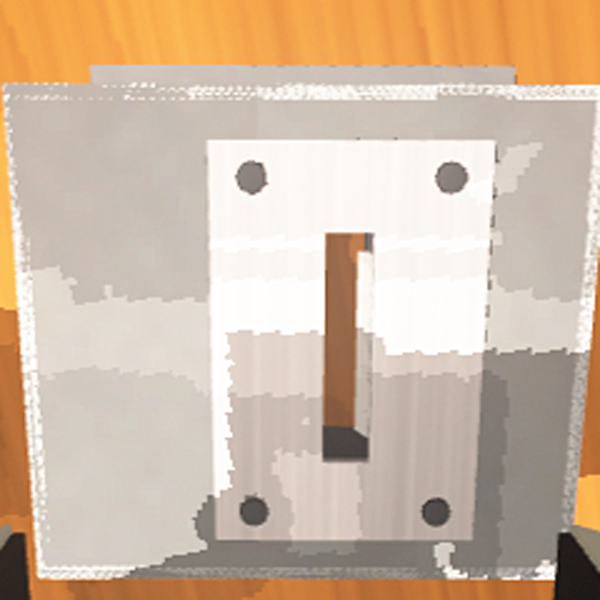

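```bash
cat >> h.py <<'E'
def watz(uv,z,pos,rot):
    p=bot.camera_params("wrist");T=np.array(p["T_tool_cam"])
    R=Ro.from_euler('xyz',rot).as_matrix()
    o=R@T[:3,3]+pos;d=R@T[:3,:3]@np.array([(uv[0]-p["cx"])/p["fx"],(uv[1]-p["cy"])/p["fy"],1])
    return o+d*(z-o[2])/d[2]
E
python3 - <<'E'
from h import *
s=bot.get_obs();pos=s["tool_pos"];rot=s["tcp_rot"]
np.set_printoptions(precision=1,suppress=True)
W=lambda x,y:(210+x/2.5-.3,60+y/2.5-.3)
def go(name,P,z):
    a=np.array([watz(W(*p),z,pos,rot)[:2] for p in P]);print(name,a.mean(0),[round(float(np.linalg.norm(a[i]-a[i-1])),1) for i in range(4)],
      [round(float(np.degrees(np.arctan2(*(a[i]-a[i-1])[::-1]))),1) for i in range(4)])
go("plate",[(208,141),(497,139),(473,541),(216,541)],135)
go("slot",[(325,233),(373,233),(368,461),(323,461)],135)
go("screws",[(251,177),(451,177),(435,512),(254,512)],135)
go("lid",[(4,87),(601,87),(560,577),(38,575)],131)
plan([579.5,-226,200],9)
E
```

```text
plate [569.8 159.2] [119.4, 80.1, 119.9, 79.8] [78.9, -10.5, -101.2, 169.1]
slot [569.6 159.6] [68.1, 13.6, 68.1, 13.6] [79.1, -10.9, -100.9, 169.1]
screws [569.6 159.1] [100.1, 56.0, 100.1, 55.7] [79.0, -10.9, -101.2, 169.1]
lid [556.2 162.1] [147.1, 165.4, 147.8, 166.2] [78.7, -10.9, -101.0, 168.9]
shift [0.5 1.8 0.2] turn [-0.  -0.  -0.4]
```

```bash
python3 -m inch '[[[0.07,0.25,0,0,0,-0.1,-1],[0.14,0.5,0,0,0,-0.2,-1],[0.21,0.75,0,0,0,-0.3,-1],[0.28,1,0,0,0,-0.44,-1],[0.28,1,0,0,0,-0.44,-1],[0.28,1,0,0,0,-0.44,-1],[0.28,1,0,0,0,-0.44,-1],[0.28,1,0,0,0,-0.44,-1],[0.28,1,0,0,0,-0.44,-1],[0.28,1,0,0,0,-0.44,-1]]]'; python3 - <<'E'
from h import *
st();plan([579.5,-226,239],9)
plan([577,-241,220],9)
E
```

```text
time: 5.2
tool_pos: [568.0, -59.1, 239.3]
tcp_rot: [-3.142, -0.0, 0.156]
contact_force: [0.5, -0.3, -0.8]
grip_width: 91.8
5.2 [568.  -59.1 239.3] [-1.80e+02 -1.00e-02  8.91e+00] F [ 0.52 -0.35 -0.83] M [-0.1   0.03 -0.03] w 91.8
shift [-0.0725  0.8334  0.0017] turn [-0.     -0.0002 -0.0019]
shift [-0.0964  0.9056  0.0967] turn [-0.     -0.0002 -0.0019]
```

```bash
python3 -m inch '[[[-0.03,0.25,0,0,0,0,-1],[-0.05,0.5,0,0,0,0,-1],[-0.08,0.75,0,0,0,0,-1],[-0.1,0.9,0,0,0,0,-1],[-0.1,0.9,0,0,0,0,-1],[-0.1,0.9,0,0,0,0,-1],[-0.1,0.9,0,0,0,0,-1],[-0.1,0.9,0,0,0,0,-1],[-0.1,0.9,0,0,0,0,-1],[-0.1,0.9,0,0,0,0,-1]]]'; python3 - <<'E'
from h import *
import cv2
st()
im=bot.capture("wrist")[:,:,::-1]
cv2.imwrite("pics/w3.png",im)
cv2.imwrite("pics/w3c.png",cv2.resize(im[80:300,230:430],None,fx=2.7,fy=2.7,interpolation=cv2.INTER_CUBIC))
E
```

```text
time: 6.45
tool_pos: [576.1, -240.1, 239.4]
tcp_rot: [-3.142, -0.0, 0.155]
contact_force: [-0.7, 0.1, -0.0]
grip_width: 91.7
6.45 [ 576.1 -240.1  239.4] [-1.8e+02 -1.0e-02  8.9e+00] F [-0.73  0.08 -0.02] M [-0.07  0.03 -0.01] w 91.7
```

View pics/w3c.png

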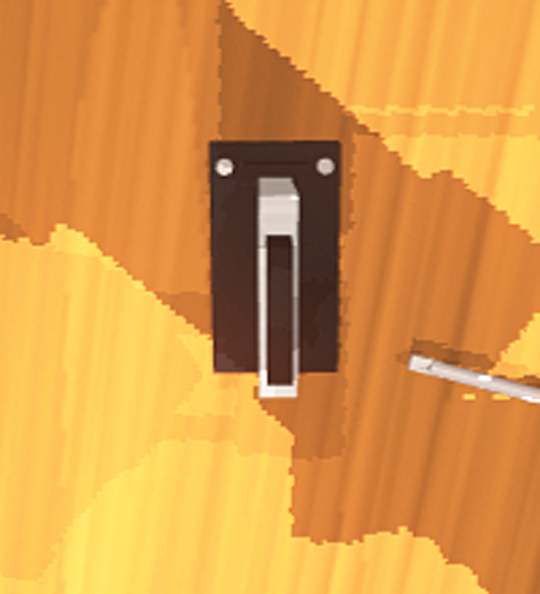

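```bash
python3 - <<'E'
from h import *
s=bot.get_obs();pos=s["tool_pos"];rot=s["tcp_rot"]
np.set_printoptions(precision=1,suppress=True)
W=lambda x,y:(230+x/2.7-.3,80+y/2.7-.3)
def go(name,P,z):
    a=np.array([watz(W(*p),z,pos,rot)[:2] for p in P]);print(name,a.mean(0),[round(float(np.linalg.norm(a[i]-a[i-1])),1) for i in range(4)],
      [round(float(np.degrees(np.arctan2(*(a[i]-a[i-1])[::-1]))),1) for i in range(4)])
go("body",[(259,196),(299,196),(298,397),(260,397)],90)
go("base",[(209,141),(341,141),(338,372),(214,372)],8)
go("tabtop",[(266,236),(292,236),(293,386),(266,386)],120)
E
```

```text
body [ 579.2 -225.1] [63.6, 12.2, 63.6, 12.2] [99.2, 8.9, -80.8, -171.1]
base [ 579.1 -224.7] [89.4, 49.5, 89.4, 49.4] [99.4, 8.9, -80.7, -171.1]
tabtop [ 578.5 -223.6] [43.4, 7.3, 43.4, 7.9] [99.0, 8.9, -80.3, -171.1]
```

```bash
python3 - <<'E'
from h import *
plan([579.2,-225.0,108],9)
E
```

```text
shift [ 0.0274 -0.0727  0.6567] turn [-0.0001 -0.0001 -0.0023]
```

```bash
python3 -m inch '[[[0.027,-0.073,0,0,0,-0.002,-1],[0.027,-0.073,0.15,0,0,-0.002,-1],[0.027,-0.073,0.3,0,0,-0.002,-1],[0.027,-0.073,0.45,0,0,-0.002,-1],[0.027,-0.073,0.55,0,0,-0.002,-1],[0.027,-0.073,0.62,0,0,-0.002,-1],[0.027,-0.073,0.657,0,0,-0.002,-1],[0.027,-0.073,0.657,0,0,-0.002,-1],[0.027,-0.073,0.657,0,0,-0.002,-1],[0.027,-0.073,0.657,0,0,-0.002,-1]]]'; python3 - <<'E'
from h import *
import cv2
st()
cv2.imwrite("pics/s4.png",cv2.resize(bot.capture("scene")[200:340,90:250,::-1],None,fx=4,fy=4))
E
```

```text
time: 7.75
tool_pos: [579.4, -225.3, 108.7]
tcp_rot: [3.141, -0.001, 0.157]
contact_force: [0.3, 0.0, -0.1]
grip_width: 91.7
7.75 [ 579.4 -225.3  108.7] [ 1.7996e+02 -7.0000e-02  8.9700e+00] F [ 0.28  0.   -0.14] M [-0.12  0.03 -0.02] w 91.7
```

View pics/s4.png

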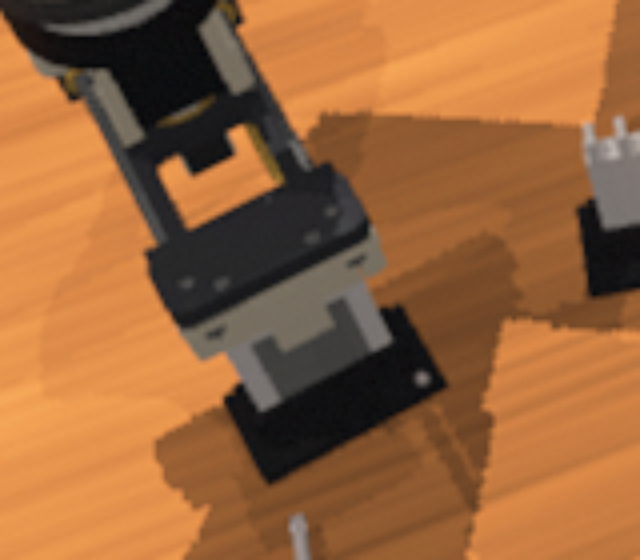

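The open fingers straddle the tab at about (300,270) in the crop. The finned module, at the right edge, is clear. Next I close the gripper.

```bash
python3 -m inch '[[[0,0,0,0,0,0,0],[0,0,0,0,0,0,0.5],[0,0,0,0,0,0,1],[0,0,0,0,0,0,1],[0,0,0,0,0,0,1],[0,0,0,0,0,0,1],[0,0,0,0,0,0,1],[0,0,0,0,0,0,1],[0,0,0,0,0,0,1],[0,0,0,0,0,0,1]]]'; python3 - <<'E'
from h import *
st()
E
```

```text
time: 9.05
tool_pos: [579.1, -225.1, 107.9]
tcp_rot: [-3.142, -0.0, 0.157]
contact_force: [0.6, 0.4, -0.6]
grip_width: 0.9
9.05 [ 579.1 -225.1  107.9] [-180.     -0.      8.98] F [ 0.62  0.38 -0.64] M [-0.07  0.03  0.03] w 0.9
```

```bash
python3 - <<'E'
from h import *
import cv2
st()
im=bot.capture("scene")[:,:,::-1]
cv2.imwrite("pics/s5.png",cv2.resize(im[200:340,90:250],None,fx=4,fy=4,interpolation=cv2.INTER_CUBIC))
cv2.imwrite("pics/w5.png",bot.capture("wrist")[:,:,::-1])
E
```

```text
9.05 [ 579.1 -225.1  107.9] [-180.     -0.      8.98] F [ 0.62  0.38 -0.64] M [-0.07  0.03  0.03] w 0.9
```

View pics/s5.png

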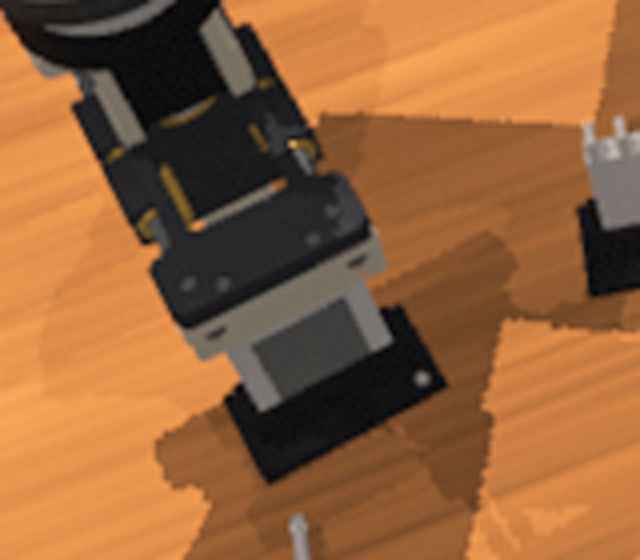

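View pics/w5.png

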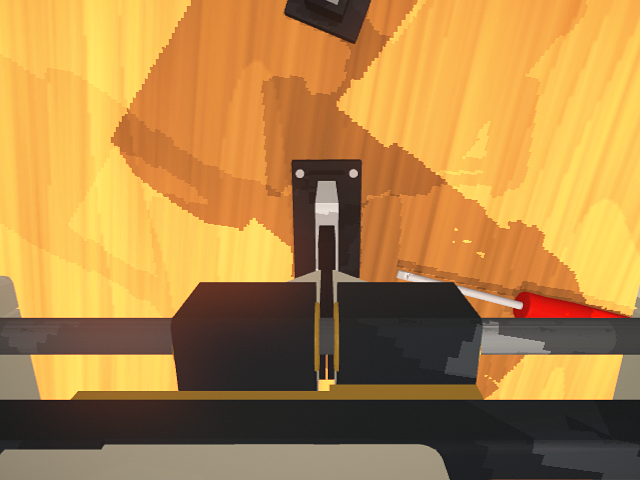

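```bash
python3 -m inch '[[[0,0,0,0,0,0,1],[0,0,-0.02,0,0,0,1],[0,0,-0.04,0,0,0,1],[0,0,-0.06,0,0,0,1],[0,0,-0.08,0,0,0,1],[0,0,-0.1,0,0,0,1],[0,0,-0.12,0,0,0,1],[0,0,-0.12,0,0,0,1],[0,0,-0.12,0,0,0,1],[0,0,-0.12,0,0,0,1]]]'; python3 - <<'E'
from h import *
import cv2
st()
im=bot.capture("scene")[:,:,::-1]
cv2.imwrite("pics/s6.png",cv2.resize(im[200:340,90:250],None,fx=4,fy=4,interpolation=cv2.INTER_CUBIC))
E
```

```text
time: 10.4
tool_pos: [579.0, -225.0, 131.7]
tcp_rot: [-3.141, 0.0, 0.157]
contact_force: [0.2, 0.7, -0.5]
grip_width: 0.4
10.4 [ 579.  -225.   131.7] [-1.7998e+02  2.0000e-02  8.9700e+00] F [ 0.18  0.65 -0.55] M [-0.08  0.05 -0.03] w 0.4
```

View pics/s6.png

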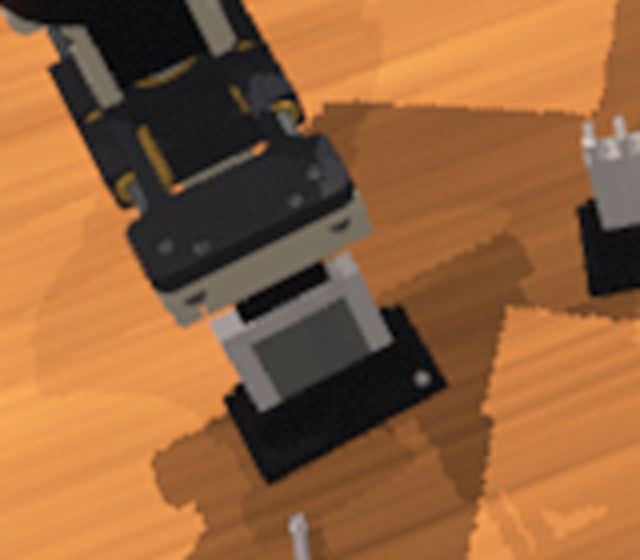

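```bash
python3 - <<'E'
from h import *
import cv2
st()
cv2.imwrite("pics/w6.png",cv2.resize(bot.capture("wrist")[150:410,160:500,::-1],None,fx=2.2,fy=2.2,interpolation=cv2.INTER_CUBIC))
E
```

```text
10.45 [ 579.  -225.1  131.7] [-1.7998e+02  1.0000e-02  8.9800e+00] F [-0.55  0.66  0.07] M [-0.03  0.05 -0.  ] w 0.4
```

View pics/w6.png

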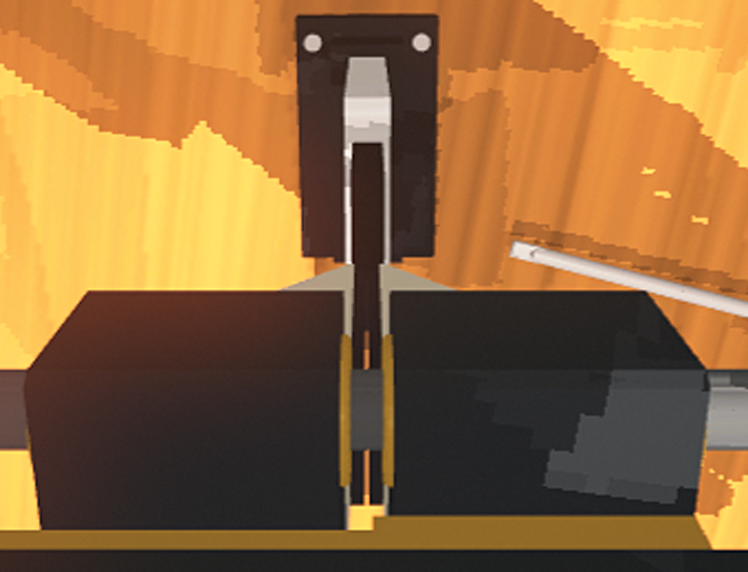

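```bash
python3 -m inch '[[[0,0,0,0,0,0,-0.4],[0,0,0,0,0,0,-0.4],[0,0,0,0,0,0,-0.4],[0,0,0.05,0,0,0,-0.4],[0,0,0.1,0,0,0,-0.4],[0,0,0.15,0,0,0,-0.4],[0,0,0.19,0,0,0,-0.4],[0,0,0.198,0,0,0,-0.4],[0,0,0.198,0,0,0,-0.4],[0,0,0.198,0,0,0,-0.4]]]' && python3 -m inch '[[[0,0,0,0,0,0,0.3],[0,0,0,0,0,0,0.6],[0,0,0,0,0,0,1],[0,0,0,0,0,0,1],[0,0,0,0,0,0,1],[0,0,0,0,0,0,1],[0,0,0,0,0,0,1],[0,0,0,0,0,0,1],[0,0,0,0,0,0,1],[0,0,0,0,0,0,1]]]'
```

```text
time: 11.75
tool_pos: [579.3, -225.2, 92.7]
tcp_rot: [3.141, -0.001, 0.157]
contact_force: [0.9, -0.4, -0.1]
grip_width: 64.4
time: 13.0
tool_pos: [579.1, -225.1, 92.3]
tcp_rot: [-3.141, -0.0, 0.157]
contact_force: [-0.2, 0.6, -0.1]
grip_width: 7.2
```

Width is 7.2 mm, so the tab is gripped. Now I lift it straight out.

```bash
python3 -m inch '[[[0,0,-0.04,0,0,0,1],[0,0,-0.1,0,0,0,1],[0,0,-0.2,0,0,0,1],[0,0,-0.35,0,0,0,1],[0,0,-0.5,0,0,0,1],[0,0,-0.65,0,0,0,1],[0,0,-0.8,0,0,0,1],[0,0,-0.8,0,0,0,1],[0,0,-0.8,0,0,0,1],[0,0,-0.8,0,0,0,1]]]'; python3 - <<'E'
from h import *
import cv2
st()
cv2.imwrite("pics/w7.png",cv2.resize(bot.capture("wrist")[150:410,160:500,::-1],None,fx=2.2,fy=2.2,interpolation=cv2.INTER_CUBIC))
cv2.imwrite("pics/s7.png",cv2.resize(bot.capture("scene")[150:340,70:290,::-1],None,fx=3,fy=3,interpolation=cv2.INTER_CUBIC))
plan([569.7,159.2,252],-10.95)
E
```

```text
time: 14.25
tool_pos: [578.5, -224.8, 250.6]
tcp_rot: [-3.14, 0.002, 0.157]
contact_force: [-0.2, -0.2, -1.6]
grip_width: 7.1
14.25 [ 578.5 -224.8  250.6] [-1.7989e+02  1.3000e-01  8.9700e+00] F [-0.24 -0.17 -1.59] M [-0.08  0.05  0.03] w 7.1
shift [ 0.2552 -1.9042 -0.0025] turn [-0.0014  0.0025  0.4428]
```

View pics/w7.png

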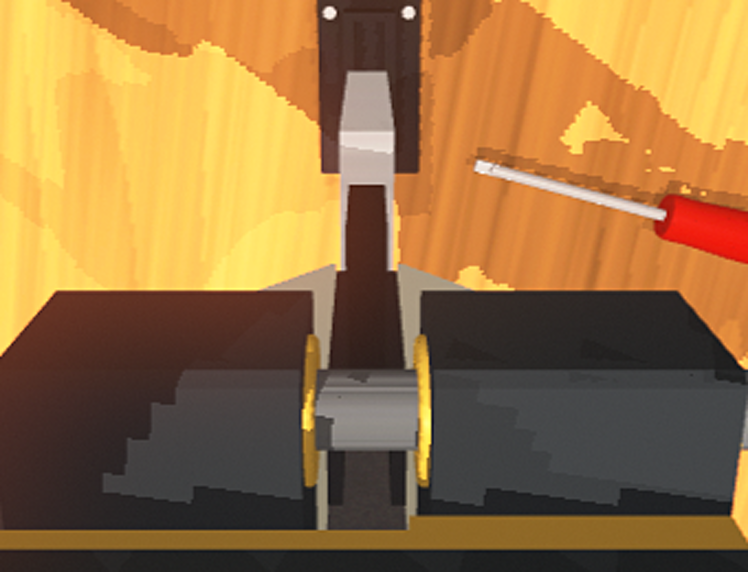

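View pics/s7.png

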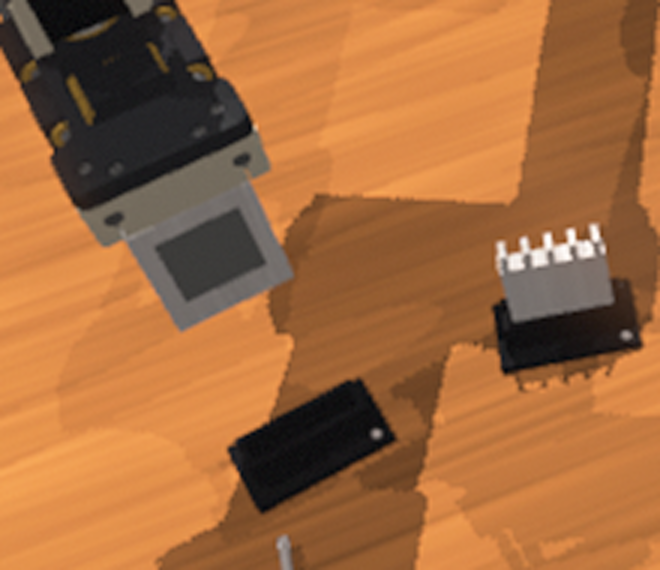

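```bash
python3 -m inch '[[[0.02,-0.12,-0.01,0,0,0.03,1],[0.04,-0.3,-0.02,0,0,0.08,1],[0.07,-0.5,-0.02,0,0,0.14,1],[0.1,-0.7,-0.02,0,0,0.2,1],[0.12,-0.88,-0.02,0,0,0.24,1],[0.13,-1,-0.02,0,0,0.27,1],[0.13,-1,-0.02,0,0,0.27,1],[0.13,-1,-0.02,0,0,0.27,1],[0.13,-1,-0.02,0,0,0.27,1],[0.13,-1,-0.02,0,0,0.27,1]]]'; python3 - <<'E'
from h import *
st();plan([569.7,159.2,252],-10.95)
E
```

```text
time: 15.6
tool_pos: [573.6, -24.3, 256.2]
tcp_rot: [-3.142, 0.0, -0.057]
contact_force: [0.2, -0.0, -0.4]
grip_width: 7.2
15.6 [573.6 -24.3 256.2] [-1.80e+02  1.00e-02 -3.24e+00] F [ 0.18 -0.03 -0.38] M [-0.05  0.1  -0.04] w 7.2
shift [-0.0713 -0.9151  0.0209] turn [-0.      0.0002  0.1714]
```

```bash
python3 -m inch '[[[-0.01,-0.12,0,0,0,0.02,1],[-0.02,-0.3,0,0,0,0.06,1],[-0.04,-0.5,0,0,0,0.1,1],[-0.055,-0.7,0,0,0,0.14,1],[-0.068,-0.86,0,0,0,0.171,1],[-0.071,-0.913,0,0,0,0.171,1],[-0.071,-0.913,0.02,0,0,0.171,1],[-0.071,-0.913,0.02,0,0,0.171,1],[-0.071,-0.913,0.02,0,0,0.171,1],[-0.071,-0.913,0.02,0,0,0.171,1]]]'; python3 - <<'E'
from h import *
import cv2
st();plan([569.7,159.2,225],-10.95)
im=bot.capture("wrist")[:,:,::-1]
cv2.imwrite("pics/w8.png",cv2.resize(im[60:410,160:500],None,fx=1.7,fy=1.7,interpolation=cv2.INTER_CUBIC))
E
```

```text
time: 16.85
tool_pos: [569.7, 158.9, 252.5]
tcp_rot: [-3.142, -0.0, -0.191]
contact_force: [-1.0, -0.0, -0.7]
grip_width: 7.5
16.85 [569.7 158.9 252.5] [-1.800e+02 -1.000e-02 -1.092e+01] F [-1.   -0.01 -0.73] M [-0.08  0.09  0.04] w 7.5
shift [-0.0002 -0.0016  0.1373] turn [-0.0001 -0.0003  0.0006]
```

View pics/w8.png

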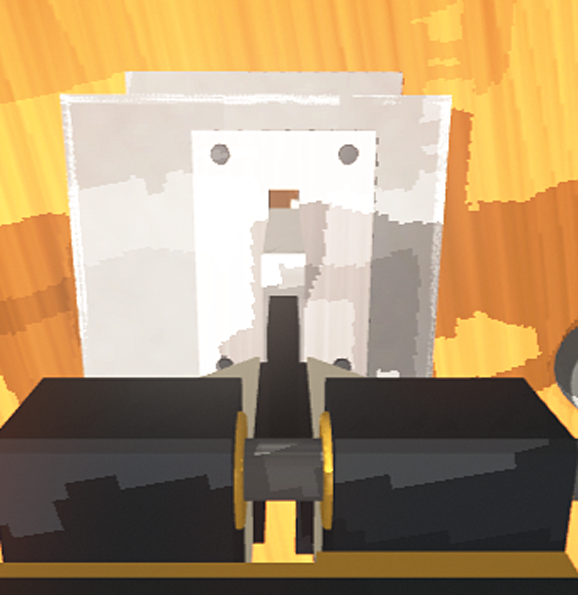

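```bash
python3 -m inch '[[[0,0,0.03,0,0,0,1],[0,0,0.06,0,0,0,1],[0,0,0.09,0,0,0,1],[0,0,0.11,0,0,0,1],[0,0,0.13,0,0,0,1],[0,0,0.145,0,0,0,1],[0,0,0.15,0,0,0,1],[0,0,0.15,0,0,0,1],[0,0,0.15,0,0,0,1],[0,0,0.15,0,0,0,1]]]'; python3 - <<'E'
from h import *
import cv2
st();plan([569.7,159.2,225],-10.95)
im=bot.capture("wrist")[:,:,::-1]
cv2.imwrite("pics/w9.png",cv2.resize(im[100:300,230:430],None,fx=2.9,fy=2.9,interpolation=cv2.INTER_CUBIC))
E
```

```text
time: 18.15
tool_pos: [569.5, 159.6, 222.5]
tcp_rot: [-3.141, -0.0, -0.19]
contact_force: [0.5, -0.9, -0.8]
grip_width: 7.5
18.15 [569.5 159.6 222.5] [-1.7999e+02 -2.0000e-02 -1.0870e+01] F [ 0.49 -0.95 -0.76] M [-0.09  0.08 -0.  ] w 7.5
shift [ 0.0011  0.0018 -0.0126] turn [-0.0002 -0.0003  0.0018]
```

View pics/w9.png

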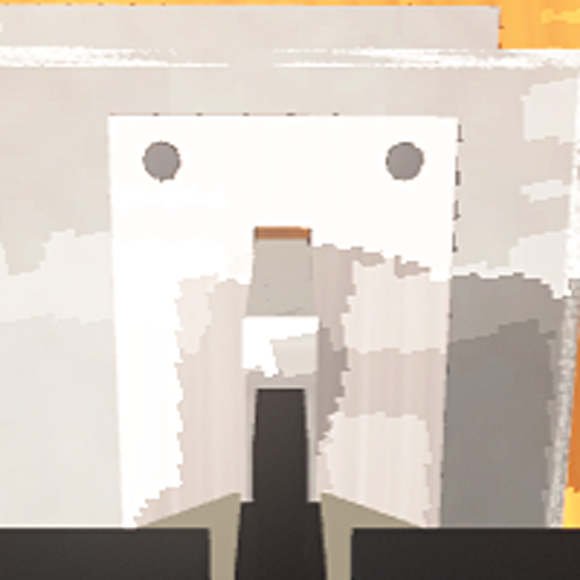

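```bash
python3 - <<'E'
import cv2
im=cv2.imread("pics/w9.png")
cv2.imwrite("pics/w9c.png",cv2.resize(im[200:340,210:360],None,fx=4,fy=4,interpolation=cv2.INTER_NEAREST))
E
```

```text
(no output)
```

View pics/w9c.png

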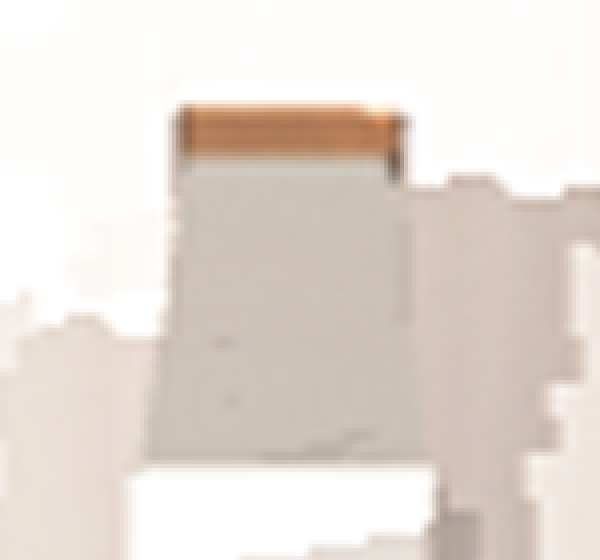

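```bash
python3 -m inch '[[[0.0015,-0.002,0,0,0,0,1],[0.0015,-0.002,0.003,0,0,0,1],[0.0015,-0.002,0.007,0,0,0,1],[0.0015,-0.002,0.011,0,0,0,1],[0.0015,-0.002,0.015,0,0,0,1],[0.0015,-0.002,0.019,0,0,0,1],[0.0015,-0.002,0.022,0,0,0,1],[0.0015,-0.002,0.025,0,0,0,1],[0.0015,-0.002,0.025,0,0,0,1],[0.0015,-0.002,0.025,0,0,0,1]]]'; python3 - <<'E'
from h import *
st()
E
```

```text
time: 19.45
tool_pos: [569.9, 159.9, 217.4]
tcp_rot: [-3.141, -0.0, -0.19]
contact_force: [0.6, 0.0, -1.7]
grip_width: 7.4
19.45 [569.9 159.9 217.4] [-179.99   -0.    -10.87] F [ 0.65  0.03 -1.69] M [-0.01  0.1  -0.04] w 7.4
```

No contact force with the foot about 2 mm below the plate, so it is in the slot. I continue slowly through the spring.

```bash
python3 -m inch '[[[0,0,0.003,0,0,0,1],[0,0,0.006,0,0,0,1],[0,0,0.009,0,0,0,1],[0,0,0.012,0,0,0,1],[0,0,0.015,0,0,0,1],[0,0,0.018,0,0,0,1],[0,0,0.021,0,0,0,1],[0,0,0.024,0,0,0,1],[0,0,0.027,0,0,0,1],[0,0,0.027,0,0,0,1]]]'; python3 - <<'E'
from h import *
st()
E
```

```text
time: 20.7
tool_pos: [569.8, 159.9, 211.8]
tcp_rot: [-3.142, 0.0, -0.19]
contact_force: [-0.4, 0.4, -1.0]
grip_width: 7.5
20.7 [569.8 159.9 211.8] [-1.800e+02  1.000e-02 -1.087e+01] F [-0.41  0.36 -0.99] M [-0.04  0.1   0.04] w 7.5
```

```bash
python3 -m inch '[[[0,0,0.004,0,0,0,1],[0,0,0.008,0,0,0,1],[0,0,0.012,0,0,0,1],[0,0,0.016,0,0,0,1],[0,0,0.02,0,0,0,1],[0,0,0.024,0,0,0,1],[0,0,0.028,0,0,0,1],[0,0,0.032,0,0,0,1],[0,0,0.036,0,0,0,1],[0,0,0.036,0,0,0,1]]]'; python3 - <<'E'
from h import *
st()
E
```

```text
time: 21.95
tool_pos: [569.7, 159.9, 204.4]
tcp_rot: [3.142, 0.001, -0.19]
contact_force: [-0.5, 0.1, 1.3]
grip_width: 7.5
21.95 [569.7 159.9 204.4] [ 1.7999e+02  4.0000e-02 -1.0870e+01] F [-0.53  0.09  1.29] M [-0.06  0.1  -0.06] w 7.5
```

```bash
python3 -m inch '[[[0,0,0.015,0,0,0,1],[0,0,0.03,0,0,0,1],[0,0,0.045,0,0,0,1],[0,0,0.06,0,0,0,1],[0,0,0.075,0,0,0,1],[0,0,0.09,0,0,0,1],[0,0,0.105,0,0,0,1],[0,0,0.12,0,0,0,1],[0,0,0.135,0,0,0,1],[0,0,0.15,0,0,0,1]]]'; python3 - <<'E'
from h import *
import cv2
st()
cv2.imwrite("pics/s10.png",cv2.resize(bot.capture("scene")[60:270,260:460,::-1],None,fx=2.8,fy=2.8,interpolation=cv2.INTER_CUBIC))
E
```

```text
time: 23.2
tool_pos: [569.8, 159.9, 174.5]
tcp_rot: [-3.142, 0.0, -0.19]
contact_force: [-0.6, 0.1, 1.8]
grip_width: 7.3
23.2 [569.8 159.9 174.5] [-1.7999e+02  1.0000e-02 -1.0870e+01] F [-0.6   0.15  1.84] M [-0.07  0.29  0.02] w 7.3
```

View pics/s10.png

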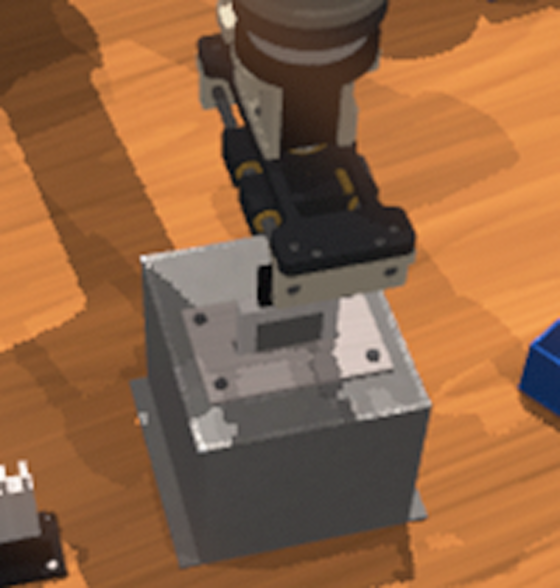

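The module is about half-way into the slot and upright, with about 3 N of drag. I continue to a TCP height of about 140.

```bash
python3 -m inch '[[[0,0,0.02,0,0,0,1],[0,0,0.04,0,0,0,1],[0,0,0.06,0,0,0,1],[0,0,0.08,0,0,0,1],[0,0,0.1,0,0,0,1],[0,0,0.12,0,0,0,1],[0,0,0.14,0,0,0,1],[0,0,0.155,0,0,0,1],[0,0,0.167,0,0,0,1],[0,0,0.167,0,0,0,1]]]'; python3 - <<'E'
from h import *
import cv2
st()
cv2.imwrite("pics/w11.png",cv2.resize(bot.capture("wrist")[100:410,160:500,::-1],None,fx=1.7,fy=1.7,interpolation=cv2.INTER_CUBIC))
E
```

```text
time: 24.5
tool_pos: [569.5, 160.0, 140.8]
tcp_rot: [3.141, 0.001, -0.19]
contact_force: [-0.9, 0.4, -1.4]
grip_width: 7.3
24.5 [569.5 160.  140.8] [ 1.7999e+02  5.0000e-02 -1.0870e+01] F [-0.87  0.4  -1.41] M [ 0.    0.34 -0.03] w 7.3
```

View pics/w11.png

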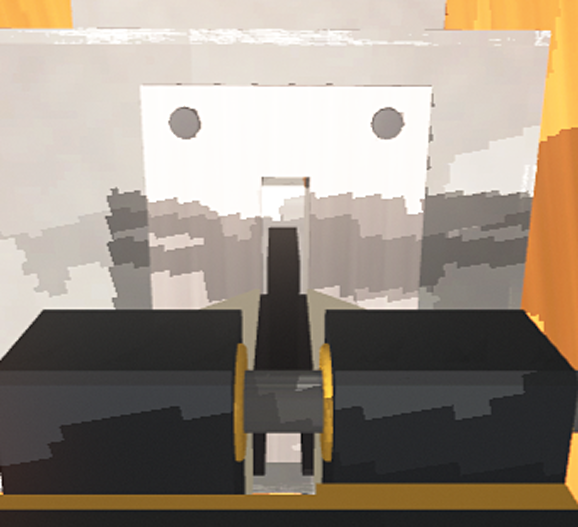

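```bash
python3 -m inch '[[[0,0,0,0,0,0,0.6],[0,0,0,0,0,0,0.4],[0,0,0,0,0,0,0.4],[0,0,0,0,0,0,0.4],[0,0,-0.03,0,0,0,0.4],[0,0,-0.1,0,0,0,0.4],[0,0,-0.2,0,0,0,0.4],[0,0,-0.27,0,0,0,0.4],[0,0,-0.27,0,0,0,0.4],[0,0,-0.27,0,0,0,0.4]]]'; python3 - <<'E'
from h import *
import cv2
st()
cv2.imwrite("pics/w12.png",cv2.resize(bot.capture("wrist")[100:410,160:500,::-1],None,fx=1.7,fy=1.7,interpolation=cv2.INTER_CUBIC))
E
```

```text
time: 25.8
tool_pos: [569.5, 159.9, 194.8]
tcp_rot: [3.141, 0.001, -0.19]
contact_force: [0.4, 0.2, -0.6]
grip_width: 27.5
25.8 [569.5 159.9 194.8] [ 1.7999e+02  5.0000e-02 -1.0870e+01] F [ 0.4  0.2 -0.6] M [-0.05  0.06  0.  ] w 27.5
```

View pics/w12.png

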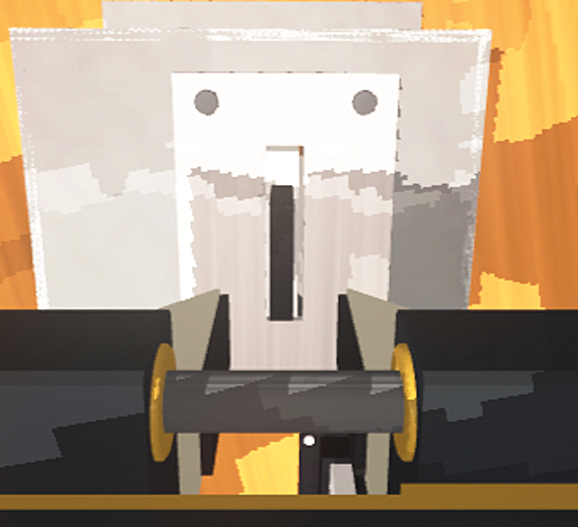

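```bash
python3 -m inch '[[[0,0,0,0,0,-0.15,1],[0,0,0,0,0,-0.35,1],[0,0,0,0,0,-0.55,1],[0,0,0,0,0,-0.75,1],[0,0,0,0,0,-0.92,1],[0,0,0,0,0,-1,1],[0,0,0,0,0,-1,1],[0,0,0,0,0,-1,1],[0,0,0,0,0,-1,1],[0,0,0,0,0,-1,1]]]' && python3 -m inch '[[[0,0,0,0,0,-0.15,1],[0,0,0,0,0,-0.35,1],[0,0,0,0,0,-0.55,1],[0,0,0,0,0,-0.75,1],[0,0,0,0,0,-0.92,1],[0,0,0,0,0,-1,1],[0,0,0,0,0,-1,1],[0,0,0,0,0,-1,1],[0,0,0,0,0,-1,1],[0,0,0,0,0,-1,1]]]' ; python3 - <<'E'
from h import *
import cv2
st();plan([569.2,160,170],79.1)
cv2.imwrite("pics/w13.png",cv2.resize(bot.capture("wrist")[100:410,160:500,::-1],None,fx=1.7,fy=1.7,interpolation=cv2.INTER_CUBIC))
cv2.imwrite("pics/s13.png",cv2.resize(bot.capture("scene")[60:270,260:460,::-1],None,fx=2.8,fy=2.8,interpolation=cv2.INTER_CUBIC))
E
```

```text
time: 27.1
tool_pos: [569.8, 159.9, 195.3]
tcp_rot: [-3.142, -0.0, 0.595]
contact_force: [0.3, 1.1, -0.4]
grip_width: 0.3
time: 28.35
tool_pos: [569.9, 159.9, 195.3]
tcp_rot: [3.142, -0.0, 1.381]
contact_force: [0.1, 0.4, 0.1]
grip_width: 0.2
28.35 [569.9 159.9 195.3] [180.    -0.    79.11] F [0.13 0.44 0.06] M [ 0.02 -0.03 -0.02] w 0.2
shift [-0.0003 -0.0033  0.1266] turn [ 0.     -0.0001  0.0002]
```

View pics/w13.png

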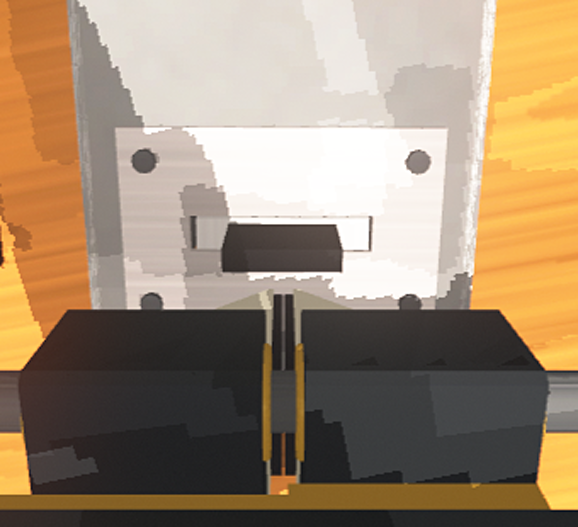

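View pics/s13.png

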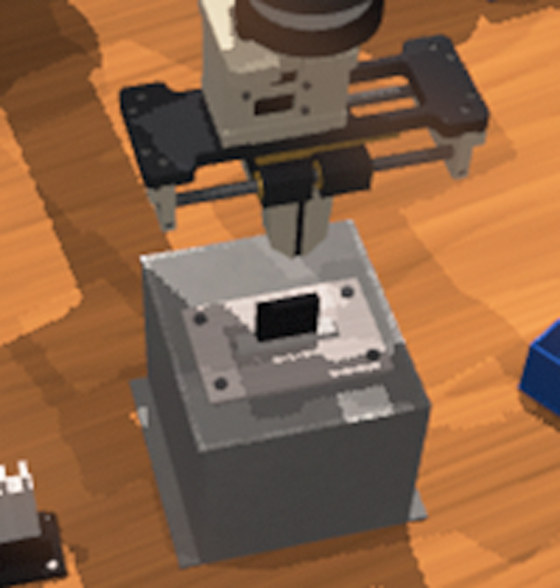

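```bash
python3 -m inch '[[[0,-0.002,0.03,0,0,0,1],[0,-0.002,0.06,0,0,0,1],[0,-0.002,0.09,0,0,0,1],[0,-0.002,0.11,0,0,0,1],[0,-0.002,0.12,0,0,0,1],[0,-0.002,0.128,0,0,0,1],[0,-0.002,0.136,0,0,0,1],[0,-0.002,0.144,0,0,0,1],[0,-0.002,0.152,0,0,0,1],[0,-0.002,0.16,0,0,0,1]]]'; python3 - <<'E'
from h import *
st()
E
```

```text
time: 29.7
tool_pos: [569.5, 160.0, 163.3]
tcp_rot: [3.141, -0.0, 1.381]
contact_force: [-1.1, -0.8, -0.0]
grip_width: 0.2
29.7 [569.5 160.  163.3] [ 1.7999e+02 -1.0000e-02  7.9130e+01] F [-1.13 -0.85 -0.05] M [-0.    0.02  0.01] w 0.2
```

```bash
python3 -m inch '[[[0,0,0.006,0,0,0,1],[0,0,0.012,0,0,0,1],[0,0,0.018,0,0,0,1],[0,0,0.024,0,0,0,1],[0,0,0.03,0,0,0,1],[0,0,0.036,0,0,0,1],[0,0,0.042,0,0,0,1],[0,0,0.048,0,0,0,1],[0,0,0.054,0,0,0,1],[0,0,0.054,0,0,0,1]]]'; python3 - <<'E'
from h import *
import cv2
st()
cv2.imwrite("pics/w14.png",cv2.resize(bot.capture("wrist")[100:410,160:500,::-1],None,fx=1.7,fy=1.7,interpolation=cv2.INTER_CUBIC))
cv2.imwrite("pics/s14.png",cv2.resize(bot.capture("scene")[60:270,260:460,::-1],None,fx=2.8,fy=2.8,interpolation=cv2.INTER_CUBIC))
E
```

```text
time: 30.95
tool_pos: [569.4, 160.0, 152.4]
tcp_rot: [-3.141, -0.0, 1.381]
contact_force: [-0.3, 0.3, 0.2]
grip_width: 0.4
30.95 [569.4 160.  152.4] [-179.99   -0.     79.12] F [-0.27  0.3   0.19] M [ 0.03 -0.01  0.  ] w 0.4
```

View pics/w14.png

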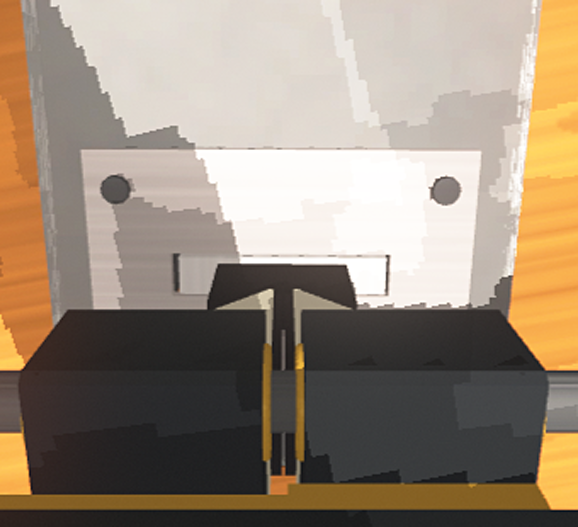

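View pics/s14.png

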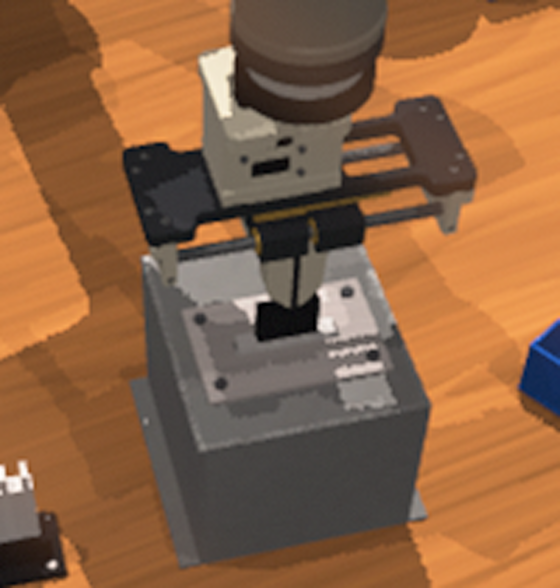

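```bash
python3 - <<'E'
from h import *
f=lambda X:((proj("scene",X)-[260,60])*2.8).round(0)
u=np.array([np.sin(np.radians(10.9)),np.cos(np.radians(10.9)),0])
for z in (150,160,168): print(z,"tab top ends",f(np.array([569,160,z])-20*u),f(np.array([569,160,z])+20*u),"mid",f([569,160,z]))
print("slot/plate at ends z135",f(np.array([569,160,135])-34*u),f(np.array([569,160,135])+34*u))
E
```

```text
150 tab top ends [258. 327.] [318. 316.] mid [288. 321.]
160 tab top ends [258. 316.] [319. 305.] mid [289. 311.]
168 tab top ends [258. 308.] [320. 296.] mid [289. 302.]
slot/plate at ends z135 [236. 346.] [337. 327.]
```

```bash
python3 - <<'E'
import cv2
im=cv2.imread("pics/s14.png")
cv2.imwrite("pics/s14c.png",cv2.resize(im[220:380,200:360],None,fx=3.7,fy=3.7))
im=cv2.imread("pics/s13.png")
cv2.imwrite("pics/s13c.png",cv2.resize(im[220:380,200:360],None,fx=3.7,fy=3.7))
E
```

```text
(no output)
```

View pics/s14c.png

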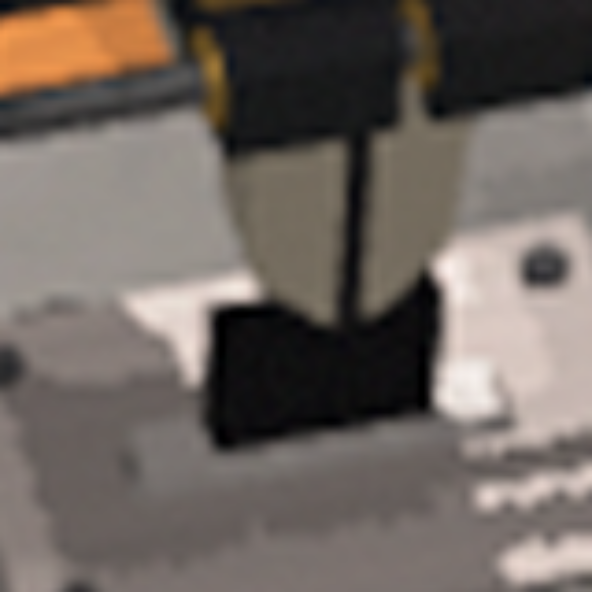

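View pics/s13c.png

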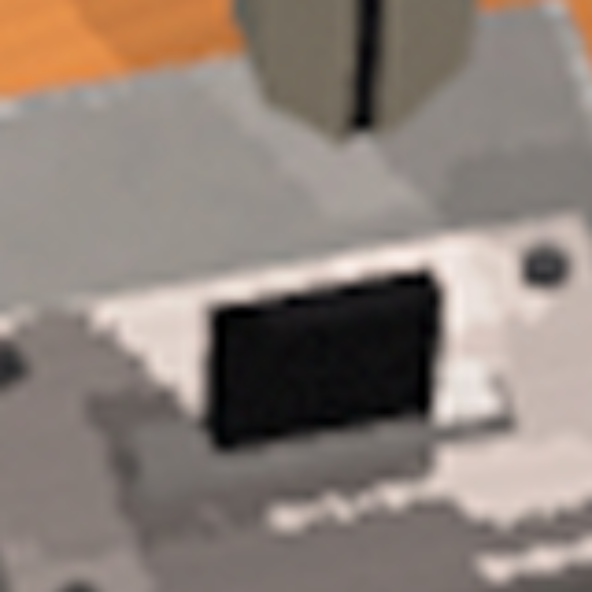

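No contact yet: the tab top is still at about z=168. The scene view puts the real fingertips about 16–18 mm behind the stated TCP, so they are only just reaching the tab. I keep going down gently.

```bash
python3 -m inch '[[[0,0,0.003,0,0,0,1],[0,0,0.006,0,0,0,1],[0,0,0.009,0,0,0,1],[0,0,0.012,0,0,0,1],[0,0,0.015,0,0,0,1],[0,0,0.018,0,0,0,1],[0,0,0.021,0,0,0,1],[0,0,0.024,0,0,0,1],[0,0,0.027,0,0,0,1],[0,0,0.03,0,0,0,1]]]'; python3 - <<'E'
from h import *
import cv2
st()
cv2.imwrite("pics/s15.png",cv2.resize(bot.capture("scene")[138:196,331:389,::-1],None,fx=10,fy=10,interpolation=cv2.INTER_CUBIC))
E
```

```text
time: 32.3
tool_pos: [569.5, 160.0, 146.5]
tcp_rot: [3.142, -0.0, 1.381]
contact_force: [-0.1, 0.5, 0.2]
grip_width: 0.4
32.3 [569.5 160.  146.5] [180.    -0.    79.13] F [-0.14  0.52  0.18] M [-0.02 -0.02  0.03] w 0.4
```

View pics/s15.png

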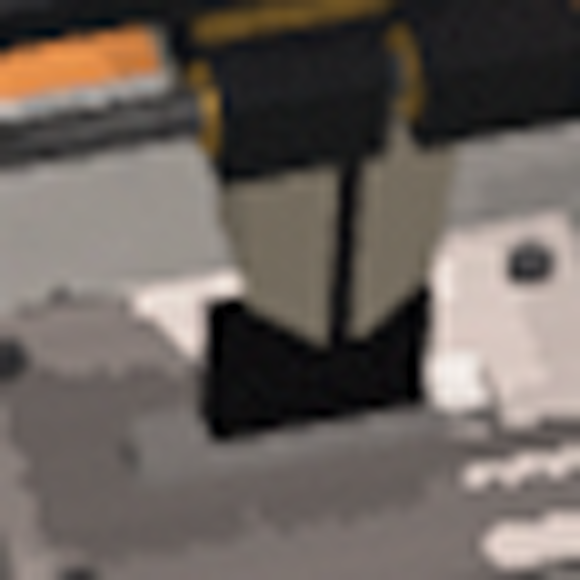

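```bash
python3 -m inch '[[[0,0,0.003,0,0,0,1],[0,0,0.006,0,0,0,1],[0,0,0.009,0,0,0,1],[0,0,0.012,0,0,0,1],[0,0,0.015,0,0,0,1],[0,0,0.018,0,0,0,1],[0,0,0.02,0,0,0,1],[0,0,0.02,0,0,0,1],[0,0,0.02,0,0,0,1],[0,0,0.02,0,0,0,1]]]'; python3 - <<'E'
from h import *
import cv2
st()
cv2.imwrite("pics/s16.png",cv2.resize(bot.capture("scene")[138:196,331:389,::-1],None,fx=10,fy=10,interpolation=cv2.INTER_CUBIC))
cv2.imwrite("pics/w16.png",cv2.resize(bot.capture("wrist")[100:410,160:500,::-1],None,fx=1.7,fy=1.7,interpolation=cv2.INTER_CUBIC))
E
```

```text
time: 33.6
tool_pos: [569.5, 160.0, 142.5]
tcp_rot: [3.142, -0.0, 1.381]
contact_force: [-0.2, -0.8, 0.6]
grip_width: 0.1
33.6 [569.5 160.  142.5] [ 1.800e+02 -1.000e-02  7.913e+01] F [-0.22 -0.79  0.59] M [ 0.08 -0.06 -0.02] w 0.1
```

View pics/s16.png

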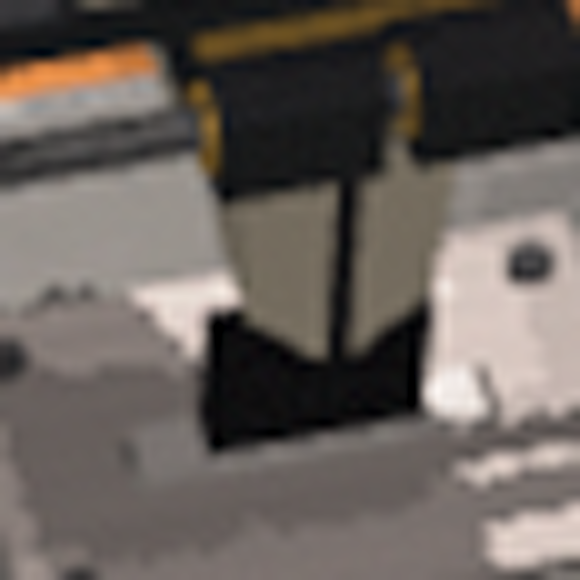

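View pics/w16.png

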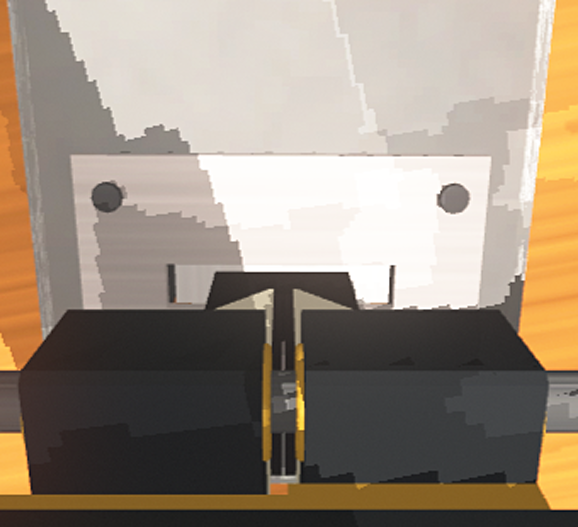

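The tab has now moved down about 1 px (2–3 mm), so the push is working. Continuing.

```bash
python3 -m inch '[[[0,0,0.006,0,0,0,1],[0,0,0.012,0,0,0,1],[0,0,0.018,0,0,0,1],[0,0,0.024,0,0,0,1],[0,0,0.03,0,0,0,1],[0,0,0.036,0,0,0,1],[0,0,0.042,0,0,0,1],[0,0,0.048,0,0,0,1],[0,0,0.05,0,0,0,1],[0,0,0.05,0,0,0,1]]]'; python3 - <<'E'
from h import *
import cv2
st()
cv2.imwrite("pics/s17.png",cv2.resize(bot.capture("scene")[138:196,331:389,::-1],None,fx=10,fy=10,interpolation=cv2.INTER_CUBIC))
E
```

```text
time: 34.95
tool_pos: [569.5, 160.0, 132.4]
tcp_rot: [-3.142, -0.0, 1.381]
contact_force: [0.1, -0.3, 1.1]
grip_width: 0.5
34.95 [569.5 160.  132.4] [-180.     -0.     79.13] F [ 0.14 -0.27  1.07] M [ 0.04 -0.05 -0.02] w 0.5
```

View pics/s17.png

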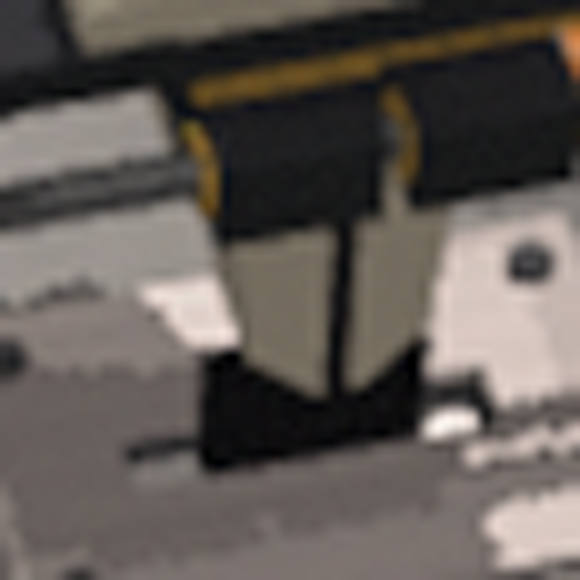

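```bash
python3 -m inch '[[[0,0,0.004,0,0,0,1],[0,0,0.008,0,0,0,1],[0,0,0.012,0,0,0,1],[0,0,0.016,0,0,0,1],[0,0,0.02,0,0,0,1],[0,0,0.024,0,0,0,1],[0,0,0.028,0,0,0,1],[0,0,0.03,0,0,0,1],[0,0,0.03,0,0,0,1],[0,0,0.03,0,0,0,1]]]'; python3 - <<'E'
from h import *
import cv2
st()
cv2.imwrite("pics/s18.png",cv2.resize(bot.capture("scene")[138:196,331:389,::-1],None,fx=10,fy=10,interpolation=cv2.INTER_CUBIC))
E
```

```text
time: 36.25
tool_pos: [569.5, 160.0, 126.5]
tcp_rot: [-3.142, -0.0, 1.381]
contact_force: [-0.6, 0.6, 0.2]
grip_width: 0.4
36.25 [569.5 160.  126.5] [-180.     -0.     79.13] F [-0.64  0.61  0.15] M [-0.02  0.01 -0.04] w 0.4
```

View pics/s18.png

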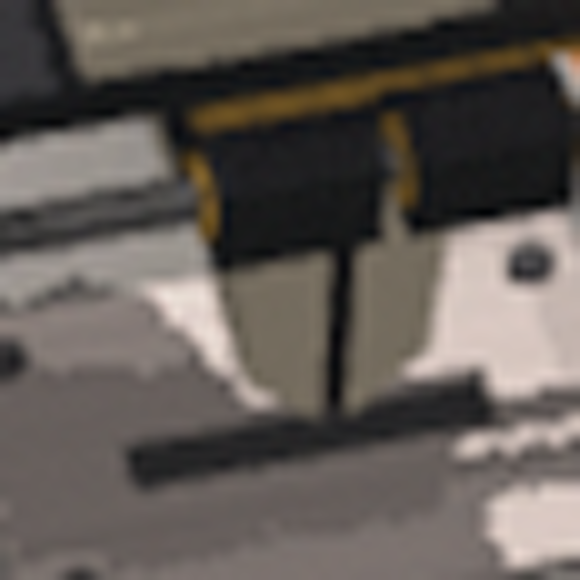

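The tab is gone from the slot, so the module has dropped. I lift clear and check inside.

```bash
python3 -m inch '[[[0,0,-0.1,0,0,0,1],[0,0,-0.25,0,0,0,1],[0,0,-0.4,0,0,0,1],[0,0,-0.55,0,0,0,1],[0,-0.1,-0.65,0,0,0,1],[0,-0.2,-0.65,0,0,0,1],[0,-0.2,-0.65,0,0,0,1],[0,-0.2,-0.65,0,0,0,1],[0,-0.2,-0.65,0,0,0,1],[0,-0.2,-0.65,0,0,0,1]]]'; python3 - <<'E'
from h import *
import cv2
st()
cv2.imwrite("pics/s19.png",bot.capture("scene")[:,:,::-1])
cv2.imwrite("pics/t19.png",bot.capture("top")[:,:,::-1])
im=bot.capture("wrist")[:,:,::-1]
cv2.imwrite("pics/w19.png",im)
E
```

```text
time: 37.55
tool_pos: [530.5, 167.4, 256.1]
tcp_rot: [-3.141, 0.0, 1.381]
contact_force: [-0.6, -0.5, -0.4]
grip_width: 0.8
37.55 [530.5 167.4 256.1] [-1.7997e+02  1.0000e-02  7.9110e+01] F [-0.56 -0.49 -0.41] M [0.05 0.04 0.01] w 0.8
```

View pics/s19.png

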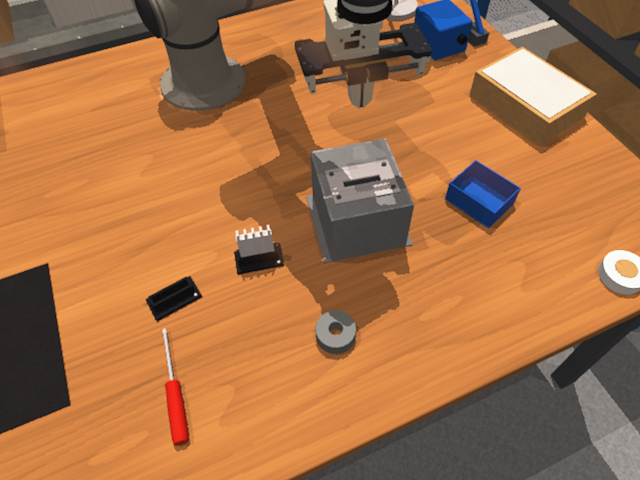

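View pics/w19.png

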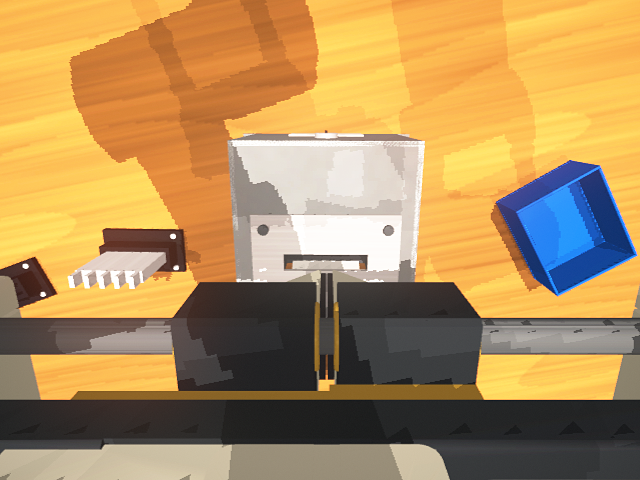

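```bash
python3 - <<'E'
import cv2
t=cv2.imread("pics/t19.png");s=cv2.imread("pics/s19.png")
a=cv2.resize(t[235:310,230:330],(400,300),interpolation=cv2.INTER_CUBIC)
b=cv2.resize(s[150:210,320:400],(400,300),interpolation=cv2.INTER_CUBIC)
cv2.imwrite("pics/c19.png",cv2.hconcat([a,b]))
E
```

```text
(no output)
```

View pics/c19.png

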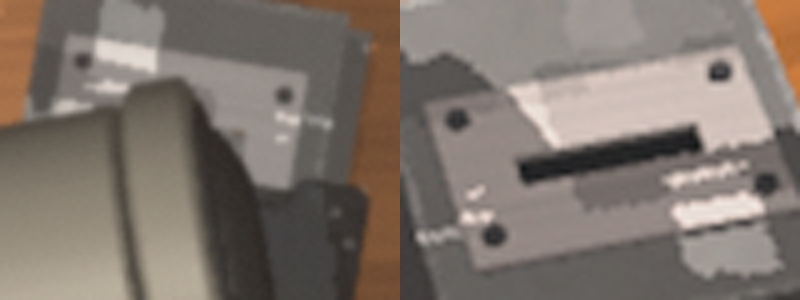

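```bash
python3 -m inch '[[[0.15,-0.05,0,0,0,0,1],[0.3,-0.1,0,0,0,0,1],[0.45,-0.15,0,0,0,0,1],[0.6,-0.2,0,0,0,0,1],[0.75,-0.2,0,0,0,0,1],[0.9,-0.2,0,0,0,0,1],[0.9,-0.2,0,0,0,0,1],[0.9,-0.2,0,0,0,0,1],[0.9,-0.2,0,0,0,0,1],[0.9,-0.2,0,0,0,0,1]]]'; python3 - <<'E'
from h import *
import cv2
st()
t=bot.capture("top")[:,:,::-1]
cv2.imwrite("pics/t20.png",cv2.resize(t[110:300,120:500],None,fx=2,fy=2,interpolation=cv2.INTER_CUBIC))
cv2.imwrite("pics/t20c.png",cv2.resize(t[250:290,245:305],None,fx=10,fy=10,interpolation=cv2.INTER_CUBIC))
E
```

```text
time: 38.95
tool_pos: [525.0, 351.1, 256.8]
tcp_rot: [3.141, -0.0, 1.38]
contact_force: [-0.5, -0.5, -0.2]
grip_width: 0.2
38.95 [525.  351.1 256.8] [ 1.7998e+02 -1.0000e-02  7.9070e+01] F [-0.52 -0.51 -0.17] M [-0.   -0.02  0.  ] w 0.2
```

View pics/t20c.png

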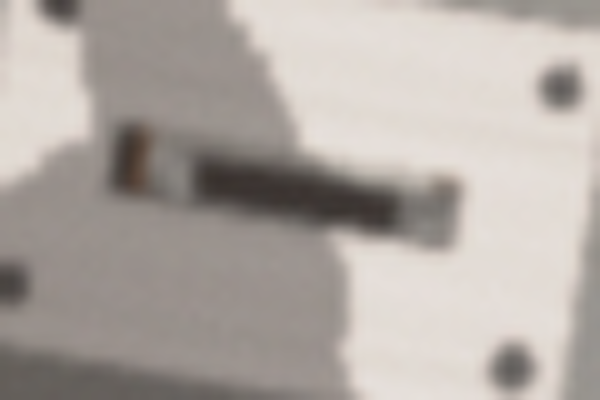

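View pics/t20.png

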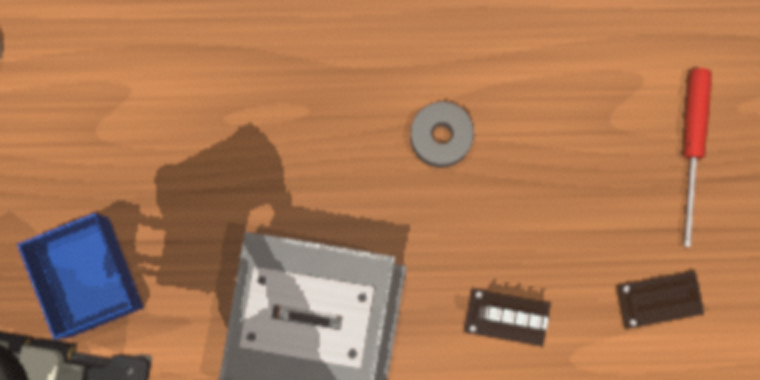

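Looking down the slot, the module stands upright inside, tab up, below the plate. The finned module, reel, bin and screwdriver are where they were. Handing in.

```bash
python3 - <<'E'
from plant import bot
print(bot.close_job())
E
```

```text
the job is handed in; nothing more can be done
None
```

The faulty module is in the returns box, tab up, and I handed the job in at about 39 s of the 72 s allowed; no verdict was reported.

**How it went:**
- I found the slot in the cameras, about 12–14 mm off the lid's middle towards +x. The foot went in without any contact force.
- I pressed the module down past the spring, let go of the tab, turned the closed gripper 90° and pushed on the tab top until the module dropped.
- In the readings I took, the force along any axis stayed within about 2 N.

**Last checks:**
- Nothing sticks out of the slot in the scene view, and the top view shows the tab and body top standing below the plate.
- The finned module is still in its cradle, and the reel, bin and screwdriver look unmoved.
- The gripper is clear of everything.

**What failed or disagreed:**
- My first grip, with the TCP at height 108, closed on nothing. A second grip at 92 held the tab.
- The fingers only took hold of things about 16–22 mm behind the stated TCP, which the later push also showed. This caused no harm.
- I could not measure how upright the module stands, or its exact place inside the box, beyond what shows through the slot.

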